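# Run the tally tabs down along the curve

## Robot

A 6-joint arm with a two-finger parallel gripper is mounted at the origin on a cart in front of the work surface, level with it; the furniture and walls round the work are solid. World frame = base frame: x ahead of the robot, y to its left, z up, the work surface at z = 0. Lengths are in mm, angles in rad, forces in N, time in s.
With the tool pointing down it reaches from about 275 to 750 mm from the base axis. Payload 10.2 kg.
Tool frame: the origin (TCP) lies on the front face of the gripper's body, between the roots of the fingers; the fingertips stand 73 mm ahead of it and the grasp point (between the pads) lies 54 mm ahead of it; z points along the fingers, y is the line along which they close (so a half turn about z gives the same grasp; the last joint's range is limited). The gripper opens to 85 mm and grips with 20 to 120 N. Pads are 22 mm wide; open, the fingers measure 114 mm over their backs; the gripper's body (76 mm by 85 mm) begins 54 mm behind the grasp point. The pads swing forward as they close: fully open they stand 13 mm farther back than shut.
Start: joints at [-1.495, 0.313, 1.498, -0, 1.331, -0.223], TCP at [154.533, -501.748, 303.894] pointing down, gripper open.
Joint ranges: [-2.94, 2.94], [-0.97, 2.17], [0.19, 2.56], [-1.23, 4.37], [0.02, 3.11], [-2.88, 2.88]. Speed limits (rad/s): [2.39, 2.39, 3.01, 3.14, 3.14, 3.14].

## Interface

Orientations are given as a unit quaternion [w, x, y, z].
In Python, from rig import * gives the robot as it stands.
- The arm moves only by the tool step_arm, never from a script. Its argument "plan" is a list of rows, each an object with "offset": the shift along the tool's x, y, z in cm, a list of three; "rot": the turn, a rotation vector about the tool's x, y, z in degrees, a list of three; "gripper": the finger opening in cm, from 0 to 8.54. In form: [{"offset": [x, y, z], "rot": [wx, wy, wz], "gripper": gripper}, ...]. A call has 1 to 12 rows; each row is the pose to reach, as a shift and turn from the pose commanded when the call began, along the tool's axes at that moment; what a row does not reach only later rows make up. A row lasts 1/10 s, in which the tool goes at most 50 mm and 8.59 degrees, less where a joint would pass 70% of its speed; a pose out of reach is approached as far as the arm can. A call with a gripper value outside its range is refused whole. The fingers move at their own pace and stop on an object; "squeeze" is the grip in N (left out, the last holds). Time passes only in rows, so rows that repeat a pose let the fingers close. It gives the time, the measured TCP pose, the force, the opening and the grip force at its end, in the units of the state.
- sense(): the state, without advancing time (a new reading comes with each control period).
- capture(name): name is "side" or "top" or "wrist"; returns a dict with "color" (384x512x3 uint8, red, green, blue), "depth" (384x512 float32, mm along the optical axis (not along the pixel's ray), 0 where there is no reading), "vertical_fov" (degrees; the focal length in pixels is half the picture's height over the tangent of half this angle, whatever the lens; pixels are square), "cx", "cy" (the principal point, pixels), "rvec" (rotation vector, rad) and "tvec" (3), from world to camera coordinates, as OpenCV has them; the wrist camera has in their place "mount" (4x4, takes a point from camera to tool coordinates, whose origin is the TCP and whose axes are the flange's). Camera axes: x right, y down, z forward; pixel columns grow to the right and rows downward; lengths in mm; the calibration is good to about 2 mm. A picture is of the moment at which its call begins: read the wrist's pose just before it.
- finish_job(): hands the job in; it is judged then, once.
The state is a dict: "time_s": time; "joints": joint angles; "dq": joint speeds; "tau": joint torques, N m; "eef_pos": TCP position; "ee_rot": TCP orientation; "force": force on the tool from outside, world axes, zero at the start; "wrist_torque": the same for the moment, N m; "grip_width": opening from 0.0 (shut) to 1.0 (fully open); "grip_force": force on a finger pad.
Only numpy, scipy, OpenCV 4.12 (cv2) and the standard library are available. Lean on these libraries where they do the work, as an engineer would, in place of code of your own. Each camera call takes 0.05 s, during which the arm holds its last target. There are 200 camera calls.

## Task

Clear the shop's tally at closing time: starting at the dark disc on the round board, run the fingertips lightly along the curved row of flip tabs, following the dark line, so that its six tabs tip over one after another and all lie flat. Leave the straight row of three tabs standing. Only touch the tabs: do not press hard, shift or lift the board, and leave the compass on it and the things around it where they are.

Things in the scene. Friction and masses are not known exactly. Their poses are not given: they have to be found in the camera images.
- tally_board: Round wooden board, 250 mm across, 14 mm thick, 0.9 kg, loose on the table. Origin: centre of its underside; z up. On it stand nine identical white hinged tabs: a curved row of six on an arc (see curve_centre) and a straight row of three at board x -80 mm, y +36, 0, -36 mm, in the open mouth of the curve, which tip towards board -y.
- start_disc (a point): Flush dark steel disc, 22 mm across, on the board's top at +100 degrees on the arc, the start end of the dark line, 37 mm along the arc before curve1 (board x -35, y +84 mm). Free room to set the fingertips down here; as much free room past curve6.
- curve_centre (a point): On the board's top (board x -20, y 0 mm): centre of the arc, radius 85 mm, on which curve1 to curve6 stand at +75, +45, +15, -15, -45, -75 degrees from board +x (anticlockwise from above positive), plates square to the arc. A flush dark line follows the arc from +100 to -100 degrees. They tip only along the arc towards curve6, so run from curve1 to curve6, clockwise from above.
- curve1 (a joint): Curved-row tab at +75 degrees on the arc, board x 2, y 82 mm: 0 standing (leaning back on its stop), 0.25 upright, 1.75 lying flat (rad). Like every tab: plate 25 mm wide, 4 mm thick, 32 mm tall, hinged at its foot 4 mm above the board's top; leans back 0.25 rad on a stop. Needs about 0.2 N at mid height; past vertical by some 25 degrees it falls flat and stays.
- curve2 (a joint): Curved-row tab at +45 degrees on the arc, board x 40, y 60 mm: 0 standing (leaning back on its stop), 0.25 upright, 1.75 lying flat (rad).
- curve3 (a joint): Curved-row tab at +15 degrees on the arc, board x 62, y 22 mm: 0 standing (leaning back on its stop), 0.25 upright, 1.75 lying flat (rad).
- curve4 (a joint): Curved-row tab at -15 degrees on the arc, board x 62, y -22 mm: 0 standing (leaning back on its stop), 0.25 upright, 1.75 lying flat (rad).
- curve5 (a joint): Curved-row tab at -45 degrees on the arc, board x 40, y -60 mm: 0 standing (leaning back on its stop), 0.25 upright, 1.75 lying flat (rad).
- curve6 (a joint): Curved-row tab at -75 degrees on the arc, board x 2, y -82 mm: 0 standing (leaning back on its stop), 0.25 upright, 1.75 lying flat (rad).
- straight1 (a joint): Straight-row tab at board x -80, y 36 mm: 0 standing, 1.75 lying flat (rad).
- straight2 (a joint): Straight-row tab at board x -80, y 0 mm: 0 standing, 1.75 lying flat (rad).
- straight3 (a joint): Straight-row tab at board x -80, y -36 mm: 0 standing, 1.75 lying flat (rad).
- compass: Closed brass pocket compass, 60x54x16 mm, lying on the board inside the curve; its edge stays some 30 mm or more inside the arc. Bystander. Origin: centre of its underside.
- candle_jar: Lidded candle jar, 68 mm across, 102 mm tall, standing behind the board. Bystander. Origin: centre of its underside.
- soap_carton: White soap carton, 56x56x60 mm, to the left of the board. Bystander. Origin: centre of its underside.
- packet: Small flat filled packet, 85x62x16 mm, to the right of the board. Bystander. Origin: centre of its underside.
- carved_box: Small carved red-brown box, 53x65x37 mm, well to the left of the board. Bystander. Origin: centre of its underside.

How it is judged (in metres and radians):
On the way, in this order (a step that is already met when the one before it is completed fails the run):
1. tab 1 of the curved row, counted from the dark steel disc, lies flat (value of joint curve1 above 1.5 rad), for 0.04 s.
2. tab 2 of the curved row, counted from the dark steel disc, lies flat (value of joint curve2 above 1.5 rad), for 0.04 s.
3. tab 3 of the curved row, counted from the dark steel disc, lies flat (value of joint curve3 above 1.5 rad), for 0.04 s.
4. tab 4 of the curved row, counted from the dark steel disc, lies flat (value of joint curve4 above 1.5 rad), for 0.04 s.
5. tab 5 of the curved row, counted from the dark steel disc, lies flat (value of joint curve5 above 1.5 rad), for 0.04 s.
6. tab 6 of the curved row, counted from the dark steel disc, lies flat (value of joint curve6 above 1.5 rad), for 0.04 s.
At the end, for the whole second after the job is handed in: All six tabs of the curved row lie flat (joint above 1.5 rad), tipped one by one from the dark steel disc on; the three tabs of the straight row stand (below 0.5 rad); the board lies at rest, level and within 25 mm of its starting place (value of joint each of curve1, curve2, curve3, curve4, curve5, curve6 above 1.5 rad and value of joint each of straight1, straight2, straight3 below 0.5 rad and distance of tally_board from where it was at the start of the episode below 0.025 m and angle between tally_board's own z axis and vertical below 0.05 rad and linear speed of tally_board below 0.01 m/s); the robot touches nothing.
It fails at once if a tab of the straight row is tipped (beyond 0.5 rad) (value of joint any of straight1, straight2, straight3 above 0.5 rad).
It fails at once if the board or a tab is pressed harder than 20 N (contact force between the arm and tally_board above 20 N).
It fails at once if the board is shifted by more than 25 mm or lifted by more than 8 mm (distance of tally_board from where it was at the start of the episode above 0.025 m or height (world z) of tally_board above 0.008 m).
It fails at once if the compass, candle jar, soap carton, packet or carved box is moved by more than 20 mm (distance of any of compass, candle_jar, soap_carton, packet, carved_box from where it was at the start of the episode above 0.02 m).
It also fails if it takes over 40 s, if anything falls off the work surface, if the arm or the gripper's body presses on something with over 40 N, if the wrist force passes 120 N, or if a joint passes its speed limit or range.

## Working session

There is one attempt and no reset: what is moved stays moved. The work goes in short steps, Python scripts to look and compute and a tool call to move; the robot and the scene stay as the last step left them, time stands still between calls to the robot, and variables do not carry over. Pictures are saved under pics/ and viewed, at most 10 in all, crops included, and the job is handed in when it is done.

Besides the shell and the picture viewer there is one more tool, called after "Emit:" as a command line: name --argument value ..., lists and objects as JSON in quotes. step_arm: Moves the arm, as the interface text tells. Its arguments: {"type":"object","properties":{"plan":{"type":"array"},"squeeze":{"type":"number"}},"required":["plan"]}

```bash
mkdir -p pics
cat > h.py <<'E'
from rig import *
import numpy as np, cv2
def K(c):
    h=c["color"].shape[0]; f=h/2/np.tan(np.radians(c["vertical_fov"])/2)
    return np.array([[f,0,c["cx"]],[0,f,c["cy"]],[0,0,1]])
def toworld(c,px,z):
    R=cv2.Rodrigues(np.array(c["rvec"],float))[0]; t=np.array(c["tvec"],float).ravel()
    o=-R.T@t; px=np.atleast_2d(np.array(px,float))
    d=(R.T@np.linalg.inv(K(c))@np.c_[px,np.ones(len(px))].T).T
    return o+d*((z-o[2])/d[:,2])[:,None]
E
python3 - <<'E'
from h import *
s=sense(); print(s)
for n in("top","side"):
    c=capture(n); cv2.imwrite(f"pics/{n}.png",cv2.resize(c["color"][:,:,::-1],(796,597)))
    np.savez(n+".npz",**c); print(n,c["vertical_fov"],c["cx"],c["cy"],c["rvec"],c["tvec"])
E
```

```text
{'time_s': 0.0, 'joints': array([-1.49539900e+00,  3.13431632e-01,  1.49846400e+00, -6.02107666e-06,
        1.33099830e+00, -2.23393889e-01]), 'dq': array([-0.00315421,  0.00053275, -0.00058987, -0.00043975, -0.00045614,
        0.00018454]), 'tau': array([ 3.52117313e-04, -4.12265790e+01, -2.59738612e+01, -1.78491005e-04,
        4.16212308e-03, -5.21319265e-06]), 'eef_pos': array([ 154.51857158, -501.56245796,  303.3342844 ]), 'ee_rot': array([-6.49070732e-04,  9.88860901e-01,  1.48841176e-01,  4.51860261e-05]), 'force': array([0.2493611 , 0.38141408, 0.45533221]), 'wrist_torque': array([-0.01479827,  0.03544659,  0.02184523]), 'grip_force': 0.0, 'grip_width': 0.9996709619972655}
top 50.041196319721024 247.39246845623836 182.48541886730825 [ 2.12681248 -2.1380946   0.21930088] [-155.61472191  590.0379663  1239.67733058]
side 56.3288948120577 251.72823376618103 189.3510656958975 [ 1.69992025  1.87058398 -0.76287768] [ 184.14277064 -368.56949774 1356.95474944]
```

View pics/top.png

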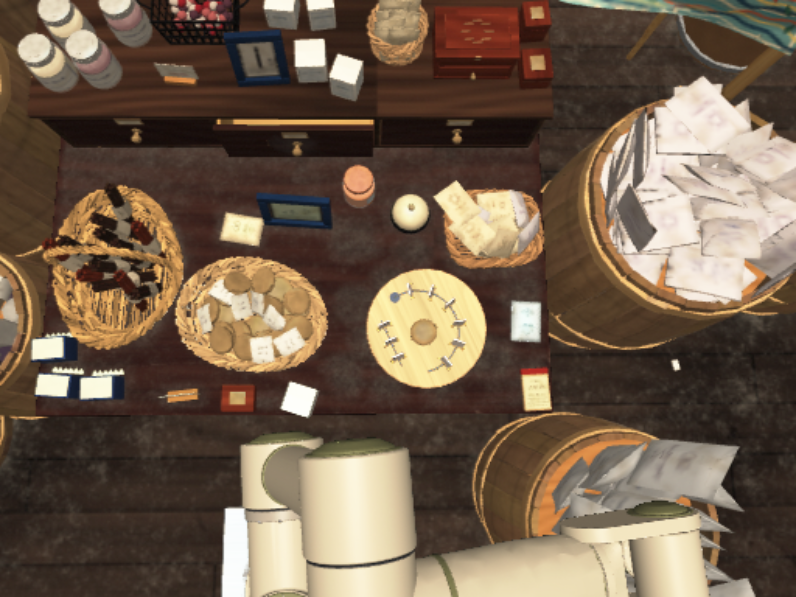

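View pics/side.png

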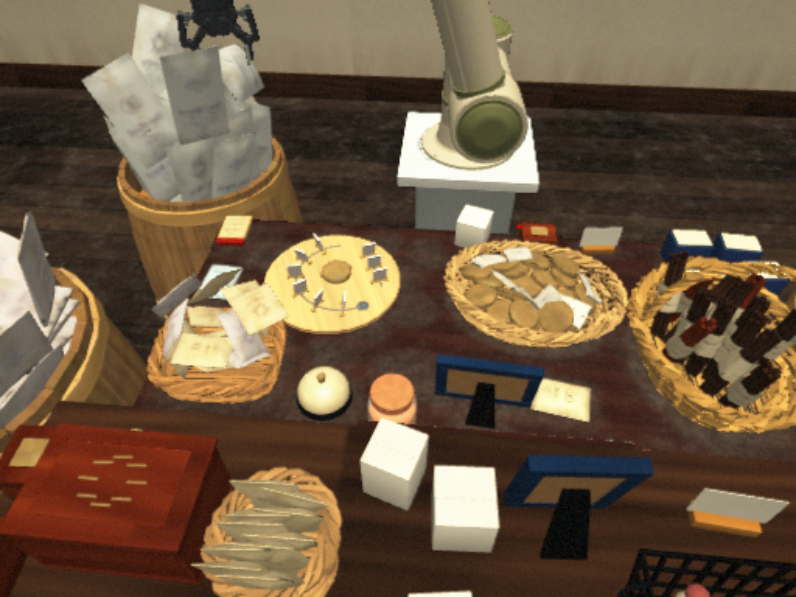

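The top view shows the board at about (427,327), the blue-grey disc at (395,297), the compass at (424,332), and the straight row on the left at about x=390. The curved row runs from the disc along the top and right side, ending near (440,367). The candle jar is at (358,185) and the packet at (525,322).

Run:
```python
from h import *
c=dict(np.load("top.npz")); im=c["color"]; s=512/796
hsv=cv2.cvtColor(im,cv2.COLOR_RGB2HSV)
print("wood",hsv[int(300*s),int(450*s)],"disc",hsv[int(297*s),int(395*s)])
m=((hsv[...,0]<35)&(hsv[...,1]>50)&(hsv[...,2]>130)).astype(np.uint8)
roi=np.zeros_like(m); cv2.circle(roi,(int(427*s),int(327*s)),44,1,-1); m&=roi
cs=max(cv2.findContours(m,0,cv2.CHAIN_APPROX_NONE)[0],key=cv2.contourArea)
h=cv2.convexHull(cs)[:,0]
W=toworld(c,h,14)[:,:2].astype(np.float32)
(e,ax,a)=cv2.fitEllipse(W); print("ellipse",e,ax, cv2.minEnclosingCircle(W))
d=((hsv[...,0]>90)&(hsv[...,0]<130)&(hsv[...,1]>60)).astype(np.uint8)
r2=np.zeros_like(m); cv2.circle(r2,(int(395*s),int(297*s)),9,1,-1); d&=r2
ys,xs=np.nonzero(d); D=toworld(c,[[xs.mean(),ys.mean()]],14)[0,:2]
print("disc",len(xs),D)
e=np.array(e); v=D-e; yaw=np.arctan2(v[1],v[0])-np.arctan2(84,-35)
print("r",np.hypot(*v),"exp",np.hypot(35,84),"yaw",np.degrees(yaw))
R=np.array([[np.cos(yaw),-np.sin(yaw)],[np.sin(yaw),np.cos(yaw)]])
np.savez("board.npz",e=e,yaw=yaw)
big=cv2.resize(im[130:300,190:400],None,fx=3.5,fy=3.5,interpolation=cv2.INTER_CUBIC)[:,:,::-1].copy()
def draw(b,z,col):
    w=np.array([*(e+R@np.array(b)),z]).reshape(1,3)
    p=cv2.projectPoints(w,np.array(c["rvec"],float),np.array(c["tvec"],float),K(c),None)[0].ravel()
    cv2.circle(big,tuple(int(x) for x in ((p-[190,130]+.5)*3.5)),3,col,-1); return w[0,:2]
for t in range(-100,101,5):
    t=np.radians(t); draw([-20+85*np.cos(t),85*np.sin(t)],14,(0,0,255))
for t in (75,45,15,-15,-45,-75):
    t=np.radians(t); print(draw([-20+85*np.cos(t),85*np.sin(t)],18,(0,255,0)))
for y in(36,0,-36): draw([-80,y],18,(255,0,0))
cv2.imwrite("pics/ov.png",big)
# objects near
for n,p in (("jar",(358,173)),("packet",(525,322)),("carton",(300,398))):
    z={"jar":102,"packet":16,"carton":60}[n]; print(n,toworld(c,[np.array(p)*s],z))
```

```text
wood [ 24  83 251] disc [ 53  24 128]
ellipse (506.2318115234375, -244.20254516601562) (248.08126831054688, 248.3876953125) ((506.2397766113281, -244.27911376953125), 124.58425903320312)
disc 0 [nan nan]
r nan exp 91.0 yaw nan<stdin>:13: RuntimeWarning: Mean of empty slice.
  ret = ret.dtype.type(ret / rcount)
Traceback (most recent call last):
ValueError: cannot convert float NaN to integer
```

```bash
cat > m.py <<'E'
from h import *
c=dict(np.load("top.npz")); im=c["color"]; s=512/796
I=im.astype(int); d=((I[...,2]>I[...,0]-10)&(I.max(2)<190)).astype(np.uint8)
r2=np.zeros_like(d); cv2.circle(r2,(int(395*s),int(297*s)),8,1,-1); d&=r2
n,l,st,ce=cv2.connectedComponentsWithStats(d); k=1+np.argmax(st[1:,4]); print(st[1:],ce[1:])
D=toworld(c,[ce[k]],14)[0,:2]
e=np.array((506.23,-244.2)); v=D-e; yaw=np.arctan2(v[1],v[0])-np.arctan2(84,-35)
print("disc",D,"r",np.hypot(*v),"yaw",np.degrees(yaw))
R=np.array([[np.cos(yaw),-np.sin(yaw)],[np.sin(yaw),np.cos(yaw)]])
np.savez("board.npz",e=e,yaw=yaw,R=R)
big=cv2.resize(im[160:260,225:325],None,fx=5.9,fy=5.9,interpolation=cv2.INTER_CUBIC)[:,:,::-1].copy()
def draw(b,z,col):
    w=np.array([*(e+R@np.array(b)),z]).reshape(1,3)
    p=cv2.projectPoints(w,np.array(c["rvec"],float),np.array(c["tvec"],float),K(c),None)[0].ravel()
    cv2.circle(big,tuple(int(x) for x in ((p-[225,160]+.5)*5.9)),2,col,-1); return w[0,:2]
for t in range(-100,101,5):
    t=np.radians(t); draw([-20+85*np.cos(t),85*np.sin(t)],14,(0,0,255))
for t in (75,45,15,-15,-45,-75):
    t=np.radians(t); print(draw([-20+85*np.cos(t),85*np.sin(t)],18,(0,255,0)))
for y in(36,0,-36): draw([-80,y],18,(255,0,0))
cv2.imwrite("pics/ov.png",big)
for n,p in (("jar",(358,173)),("packet",(525,322)),("carton",(300,398))):
    z={"jar":102,"packet":16,"carton":60}[n]; print(n,toworld(c,[np.array(p)*s],z))
E
python3 m.py
```

```text
[[251 188   7   6  30]
 [259 188   2   1   2]] [[253.53333333 190.66666667]
 [259.5        188.        ]]
disc [ 570.1166629  -179.31717162] r 91.05650506418797 yaw -67.17663154984643
[ 582.68102364 -214.19572978]
[ 577.18426123 -257.85026583]
[ 550.59665732 -292.90782185]
[ 510.0423389  -309.97475399]
[ 466.38780284 -304.47799159]
[ 431.33024683 -277.89038767]
jar [[ 808.21659208 -105.68967713  102.        ]]
packet [[ 514.89060162 -450.50357674   16.        ]]
carton [[362.27377074   8.01808304  60.        ]]
```

View pics/ov.png

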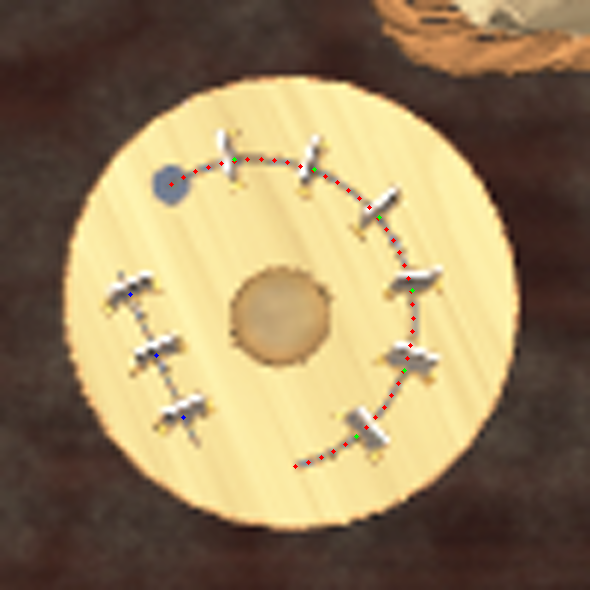

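The overlay matches the disc, line and tab feet, so the board pose holds. Next I'll work out the moves.

```bash
cat > off.py <<'E'
from h import *
from scipy.spatial.transform import Rotation as Ro
b=np.load("board.npz"); e,R=b["e"],b["R"]
def arc(t): t=np.radians(t); return e+R@np.array([-20+85*np.cos(t),85*np.sin(t)])
def off(p,s,p0=None):
    q=s["ee_rot"]; T=Ro.from_quat([q[1],q[2],q[3],q[0]]).as_matrix()
    return T.T@(np.array(p)-(s["eef_pos"] if p0 is None else p0))/10
E
python3 - <<'E'
from off import *
s=sense(); print(off([*arc(102),300],s).round(1), off([*arc(102),160],s).round(1),arc(102))
E
```

```text
[ 49.1 -18.8   0.4] [ 49.1 -18.8  14.4] [ 568.25006075 -177.22678287]
```

Emit:
step_arm --plan '[{"offset": [4.1, -1.6, 0], "rot": [0, 0, 0], "gripper": 0}, {"offset": [8.2, -3.1, 0], "rot": [0, 0, 0], "gripper": 0}, {"offset": [12.3, -4.7, 0], "rot": [0, 0, 0], "gripper": 0}, {"offset": [16.4, -6.3, 0], "rot": [0, 0, 0], "gripper": 0}, {"offset": [20.5, -7.8, 0], "rot": [0, 0, 0], "gripper": 0}, {"offset": [24.6, -9.4, 0], "rot": [0, 0, 0], "gripper": 0}, {"offset": [28.7, -11, 0], "rot": [0, 0, 0], "gripper": 0}, {"offset": [32.8, -12.5, 0], "rot": [0, 0, 0], "gripper": 0}, {"offset": [36.9, -14.1, 0], "rot": [0, 0, 0], "gripper": 0}, {"offset": [41, -15.7, 0], "rot": [0, 0, 0], "gripper": 0}, {"offset": [45, -17.2, 0], "rot": [0, 0, 0], "gripper": 0}, {"offset": [49.1, -18.8, 0], "rot": [0, 0, 0], "gripper": 0}]'

```text
time_s: 1.3
eef_pos: [569.6, -176.2, 303.5]
ee_rot: [-0.0, 0.989, 0.149, -0.0]
force: [-0.0, -1.7, -0.2]
grip_width: -0.001
grip_force: 0.0
```

Run:
```python
from off import *
s=sense(); print(s["time_s"],s["eef_pos"],s["ee_rot"],s["grip_width"],off([*arc(102),150],s).round(1))
```

```text
1.3 [ 569.58532364 -176.15117405  303.5472296 ] [-1.71260622e-04  9.88860354e-01  1.48845852e-01 -2.87168217e-04] -0.0010611874461717167 [-0.2  0.1 15.4]
```

Emit:
step_arm --plan '[{"offset": [-0.1, 0.1, 4], "rot": [0, 0, 0], "gripper": 0}, {"offset": [-0.1, 0.1, 8], "rot": [0, 0, 0], "gripper": 0}, {"offset": [-0.1, 0.1, 12], "rot": [0, 0, 0], "gripper": 0}, {"offset": [-0.1, 0.1, 15.4], "rot": [0, 0, 0], "gripper": 0}, {"offset": [-0.1, 0.1, 15.4], "rot": [0, 0, 0], "gripper": 0}]'

```text
time_s: 1.8
eef_pos: [566.0, -177.8, 145.3]
ee_rot: [-0.003, 0.989, 0.149, -0.004]
force: [-0.3, 1.0, 0.0]
grip_width: 0.004
grip_force: 0.0
```

Run:
```python
from off import *
s=sense(); print(s["time_s"],s["eef_pos"],s["force"])
c=capture("side"); k=K(c)
tip=np.array([*s["eef_pos"][:2],s["eef_pos"][2]-73])
pr=lambda w:cv2.projectPoints(np.array(w).reshape(1,3),np.array(c["rvec"],float),np.array(c["tvec"],float),k,None)[0].ravel()
p=pr(tip); print(p)
x0,y0=int(p[0])-60,int(p[1])-50
im=cv2.resize(c["color"][y0:y0+95,x0:x0+125],None,fx=6,fy=6,interpolation=cv2.INTER_CUBIC)[:,:,::-1].copy()
for dz,col in((0,(0,0,255)),(-13,(0,255,0)),(13,(255,0,0))):
    q=pr(tip+[0,0,dz]); cv2.circle(im,tuple(int(v) for v in (q-[x0,y0]+.5)*6),3,col,-1)
cv2.imwrite("pics/tip.png",im)
```

```text
1.8 [ 565.96811406 -177.82688621  145.34825649] [-0.27454046  1.0264275   0.02202533]
[232.64214578 179.92934244]
```

View pics/tip.png

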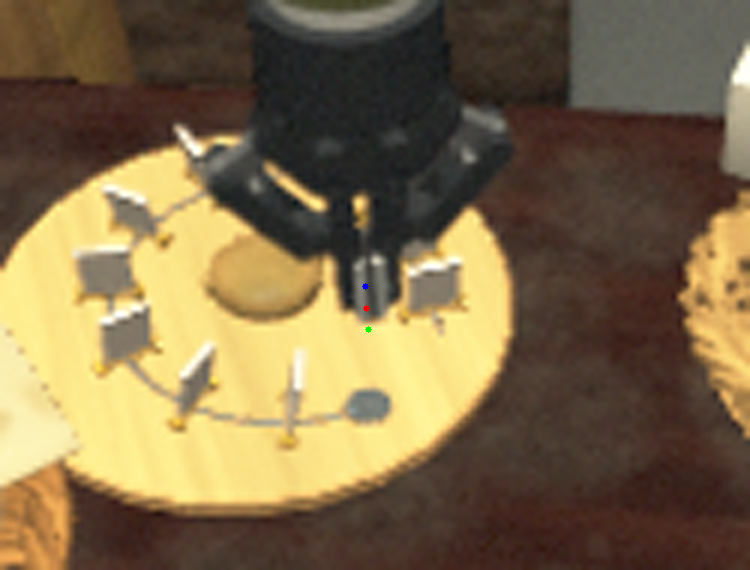

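The fingers are shut, with the tips over the board just before the disc at about (368,315). The tip bottom agrees with the 73 mm figure. Next I'll lower slowly to about 36 mm above the table, which is tab mid-height.

Emit:
step_arm --plan '[{"offset": [0, 0, 0], "rot": [0, 0, 0], "gripper": 0}, {"offset": [0, 0, 1], "rot": [0, 0, 0], "gripper": 0}, {"offset": [0, 0, 2], "rot": [0, 0, 0], "gripper": 0}, {"offset": [0, 0, 3], "rot": [0, 0, 0], "gripper": 0}, {"offset": [0, 0, 4], "rot": [0, 0, 0], "gripper": 0}, {"offset": [0, 0, 4], "rot": [0, 0, 0], "gripper": 0}, {"offset": [0, 0, 4], "rot": [0, 0, 0], "gripper": 0}, {"offset": [0, 0, 4], "rot": [0, 0, 0], "gripper": 0}]'

```text
time_s: 2.65
eef_pos: [568.0, -178.9, 110.3]
ee_rot: [0.0, 0.989, 0.149, 0.0]
force: [0.8, 0.7, 0.0]
grip_width: -0.0
grip_force: 0.0
```

Run:
```python
from off import *
s=sense(); print(s["time_s"],s["eef_pos"],s["force"],arc(102))
T=np.linspace(102,-102,49)   # ~6.3 mm per row
p=None
for i in range(0,48,12):
    p0=s["eef_pos"][:2] if i==0 else arc(T[i])
    print([off([*arc(t),0],s,np.array([*p0,0]))[:2].round(1).tolist() for t in T[i+1:i+13]])
```

```text
2.65 [ 567.9861518  -178.92054701  110.28082673] [0.8443132  0.66922931 0.00834993] [ 568.25006075 -177.22678287]
[[0.2, 0.5], [0.4, 1.1], [0.4, 1.7], [0.5, 2.3], [0.5, 3.0], [0.4, 3.6], [0.3, 4.2], [0.1, 4.8], [-0.1, 5.4], [-0.3, 6.0], [-0.6, 6.6], [-0.9, 7.1]]
[[-0.4, 0.5], [-0.8, 1.0], [-1.2, 1.5], [-1.7, 1.9], [-2.2, 2.3], [-2.7, 2.6], [-3.3, 2.9], [-3.8, 3.2], [-4.4, 3.4], [-5.0, 3.6], [-5.6, 3.7], [-6.3, 3.8]]
[[-0.6, 0.0], [-1.3, 0.0], [-1.9, -0.0], [-2.5, -0.1], [-3.1, -0.3], [-3.7, -0.5], [-4.3, -0.7], [-4.9, -1.0], [-5.4, -1.3], [-5.9, -1.7], [-6.4, -2.0], [-6.9, -2.5]]
[[-0.4, -0.5], [-0.8, -1.0], [-1.2, -1.5], [-1.5, -2.0], [-1.8, -2.6], [-2.0, -3.2], [-2.2, -3.8], [-2.3, -4.4], [-2.4, -5.0], [-2.5, -5.7], [-2.5, -6.3], [-2.4, -6.9]]
```

Emit:
step_arm --plan '[{"offset": [0.2, 0.5, 0.1], "rot": [0, 0, 0], "gripper": 0}, {"offset": [0.4, 1.1, 0.1], "rot": [0, 0, 0], "gripper": 0}, {"offset": [0.4, 1.7, 0.1], "rot": [0, 0, 0], "gripper": 0}, {"offset": [0.5, 2.3, 0.1], "rot": [0, 0, 0], "gripper": 0}, {"offset": [0.5, 3.0, 0.1], "rot": [0, 0, 0], "gripper": 0}, {"offset": [0.4, 3.6, 0.1], "rot": [0, 0, 0], "gripper": 0}, {"offset": [0.3, 4.2, 0.1], "rot": [0, 0, 0], "gripper": 0}, {"offset": [0.1, 4.8, 0.1], "rot": [0, 0, 0], "gripper": 0}, {"offset": [-0.1, 5.4, 0.1], "rot": [0, 0, 0], "gripper": 0}, {"offset": [-0.3, 6.0, 0.1], "rot": [0, 0, 0], "gripper": 0}, {"offset": [-0.6, 6.6, 0.1], "rot": [0, 0, 0], "gripper": 0}, {"offset": [-0.9, 7.1, 0.1], "rot": [0, 0, 0], "gripper": 0}]'

```text
time_s: 3.85
eef_pos: [579.9, -249.9, 108.9]
ee_rot: [0.0, 0.989, 0.149, -0.0]
force: [-0.5, -0.3, -0.0]
grip_width: 0.003
grip_force: 0.0
```

```bash
cat > look.py <<'E'
import sys
from off import *
s=sense(); print(s["time_s"],s["eef_pos"],s["force"],arc(51))
c=capture("side")
cv2.imwrite(sys.argv[1],cv2.resize(c["color"][135:230,160:270],None,fx=5,fy=5,interpolation=cv2.INTER_CUBIC)[:,:,::-1])
E
python3 look.py pics/a.png
```

```text
3.85 [ 579.94547716 -249.87678845  108.86162208] [-0.45285248 -0.32231409 -0.02545343] [ 580.10679766 -249.44685029]
```

View pics/a.png

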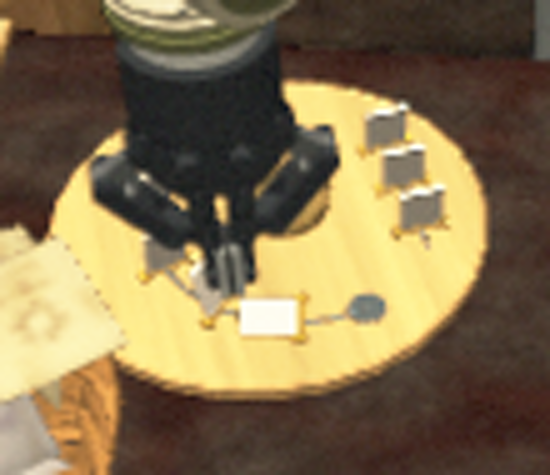

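Tab 1 lies flat at (270,317), the fingers are now at tab 2 at (205,290), and the straight row on the right at (400,165) is still standing. I'll carry on.

Emit:
step_arm --plan '[{"offset": [-0.4, 0.5, 0], "rot": [0, 0, 0], "gripper": 0}, {"offset": [-0.8, 1.0, 0], "rot": [0, 0, 0], "gripper": 0}, {"offset": [-1.2, 1.5, 0], "rot": [0, 0, 0], "gripper": 0}, {"offset": [-1.7, 1.9, 0], "rot": [0, 0, 0], "gripper": 0}, {"offset": [-2.2, 2.3, 0], "rot": [0, 0, 0], "gripper": 0}, {"offset": [-2.7, 2.6, 0], "rot": [0, 0, 0], "gripper": 0}, {"offset": [-3.3, 2.9, 0], "rot": [0, 0, 0], "gripper": 0}, {"offset": [-3.8, 3.2, 0], "rot": [0, 0, 0], "gripper": 0}, {"offset": [-4.4, 3.4, 0], "rot": [0, 0, 0], "gripper": 0}, {"offset": [-5.0, 3.6, 0], "rot": [0, 0, 0], "gripper": 0}, {"offset": [-5.6, 3.7, 0], "rot": [0, 0, 0], "gripper": 0}, {"offset": [-6.3, 3.8, 0], "rot": [0, 0, 0], "gripper": 0}]'

```text
time_s: 5.1
eef_pos: [530.6, -304.3, 108.9]
ee_rot: [-0.0, 0.989, 0.149, 0.0]
force: [-0.1, 0.0, 0.4]
grip_width: -0.003
grip_force: 0.0
```

```bash
sed -i 's/arc(51)/arc(0)/' look.py; python3 look.py pics/b.png
```

```text
5.1 [ 530.6092573  -304.31702459  108.90135832] [-0.14617399  0.01995386  0.40756524] [ 531.44295023 -304.11082657]
```

View pics/b.png

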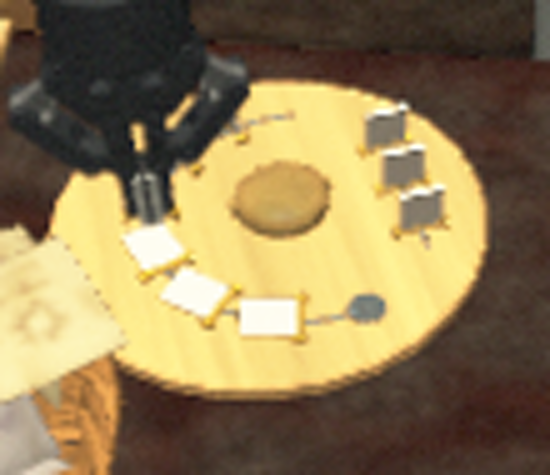

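Tabs 1 to 3 lie flat at (270,317), (200,293) and (155,248). The straight row and the compass are unmoved.

Emit:
step_arm --plan '[{"offset": [-0.6, 0, 0], "rot": [0, 0, 0], "gripper": 0}, {"offset": [-1.3, 0, 0], "rot": [0, 0, 0], "gripper": 0}, {"offset": [-1.9, 0, 0], "rot": [0, 0, 0], "gripper": 0}, {"offset": [-2.5, -0.1, 0], "rot": [0, 0, 0], "gripper": 0}, {"offset": [-3.1, -0.3, 0], "rot": [0, 0, 0], "gripper": 0}, {"offset": [-3.7, -0.5, 0], "rot": [0, 0, 0], "gripper": 0}, {"offset": [-4.3, -0.7, 0], "rot": [0, 0, 0], "gripper": 0}, {"offset": [-4.9, -1.0, 0], "rot": [0, 0, 0], "gripper": 0}, {"offset": [-5.4, -1.3, 0], "rot": [0, 0, 0], "gripper": 0}, {"offset": [-5.9, -1.7, 0], "rot": [0, 0, 0], "gripper": 0}, {"offset": [-6.4, -2.0, 0], "rot": [0, 0, 0], "gripper": 0}, {"offset": [-6.9, -2.5, 0], "rot": [0, 0, 0], "gripper": 0}]'

```text
time_s: 6.35
eef_pos: [457.3, -300.5, 108.9]
ee_rot: [0.0, 0.989, 0.149, 0.0]
force: [-0.8, -1.1, 0.6]
grip_width: -0.0
grip_force: 0.0
```

Emit:
step_arm --plan '[{"offset": [-0.4, -0.5, 0], "rot": [0, 0, 0], "gripper": 0}, {"offset": [-0.8, -1.0, 0], "rot": [0, 0, 0], "gripper": 0}, {"offset": [-1.2, -1.5, 0], "rot": [0, 0, 0], "gripper": 0}, {"offset": [-1.5, -2.0, 0], "rot": [0, 0, 0], "gripper": 0}, {"offset": [-1.8, -2.6, 0], "rot": [0, 0, 0], "gripper": 0}, {"offset": [-2.0, -3.2, 0], "rot": [0, 0, 0], "gripper": 0}, {"offset": [-2.2, -3.8, 0], "rot": [0, 0, 0], "gripper": 0}, {"offset": [-2.3, -4.4, 0], "rot": [0, 0, 0], "gripper": 0}, {"offset": [-2.4, -5.0, 0], "rot": [0, 0, 0], "gripper": 0}, {"offset": [-2.5, -5.7, 0], "rot": [0, 0, 0], "gripper": 0}, {"offset": [-2.5, -6.3, 0], "rot": [0, 0, 0], "gripper": 0}, {"offset": [-2.5, -6.3, 0], "rot": [0, 0, 0], "gripper": 0}]'

```text
time_s: 7.55
eef_pos: [415.1, -247.0, 108.9]
ee_rot: [-0.0, 0.989, 0.149, -0.0]
force: [-0.1, -0.3, 0.2]
grip_width: -0.003
grip_force: 0.0
```

Emit:
step_arm --plan '[{"offset": [0, 0, -2], "rot": [0, 0, 0], "gripper": 0}, {"offset": [0, 0, -5], "rot": [0, 0, 0], "gripper": 0}, {"offset": [0, 0, -9], "rot": [0, 0, 0], "gripper": 0}, {"offset": [0, 0, -13], "rot": [0, 0, 0], "gripper": 0}, {"offset": [0, 0, -15], "rot": [0, 0, 0], "gripper": 0}, {"offset": [0, 0, -15], "rot": [0, 0, 0], "gripper": 0}, {"offset": [0, 0, -15], "rot": [0, 0, 0], "gripper": 0}]'

```text
time_s: 8.25
eef_pos: [415.2, -247.7, 258.4]
ee_rot: [-0.0, 0.989, 0.149, -0.0]
force: [0.7, -0.2, -0.5]
grip_width: 0.003
grip_force: 0.0
```

```bash
sed -i 's/arc(0)/arc(-97)/' look.py; python3 look.py pics/c.png
```

```text
8.25 [ 415.19603995 -247.66804111  258.40267828] [ 0.70503338 -0.24358819 -0.49998417] [ 416.69308587 -248.94307656]
```

View pics/c.png

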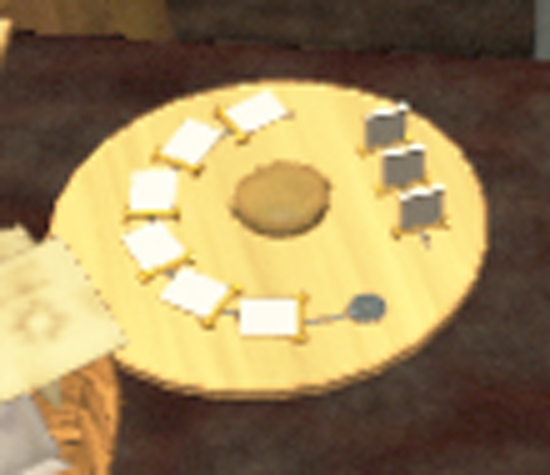

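All six curved tabs lie flat, from (270,317) round to (255,112). The three straight tabs stand at (400,165), the board and compass look unmoved, and the arm is clear.

```bash
python3 -c "
from rig import *
print(finish_job())"
```

```text
the job is handed in; nothing more can be done
None
```

The job is handed in after about 8 s of robot time: the final picture shows all six curved tabs flat, the straight row standing, and the board and compass in place; no verdict was returned.

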